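Hold the reset of the e-bike charger

ROBOT

A 7-joint arm with a two-finger parallel gripper is mounted at the origin on the work surface. World frame = base frame: x ahead of the robot, y to its left, z up, the work surface at z = 0. Lengths are in m, angles in rad, forces in N, time in s.
With the tool pointing down it reaches from about 0.4 to 0.85 m from the base axis. Payload 10.4 kg.
Tool frame: the origin (TCP) lies midway between the tips of the shut fingers; the grasp point (between the pads) lies 19 mm behind it; z points along the fingers, y is the line along which they close (so a half turn about z gives the same grasp; the last joint's range is limited). The gripper opens to 87 mm and grips with 3 to 60 N. Pads are 19 mm wide; open, the fingers measure 117 mm over their backs; the gripper's body (75 mm by 190 mm) begins 51 mm behind the grasp point.
Start: joints at [1.224, 0.332, -0.065, 1.46, 0.022, 1.35, -0.088], TCP at [0.199, -0.593, 0.223] pointing down, gripper open.
Joint ranges: [-2.6, 2.6], [-0.5, 2.12], [-1.47, 1.34], [0.16, 2.42], [-1.27, 4.41], [0.06, 2.06], [-2.6, 2.6]. Speed limits (rad/s): [2.22, 2.22, 2.79, 2.79, 3.14, 3.14, 3.14].

INTERFACE

Orientations are given as a unit quaternion [x, y, z, w].
In Python, from bench import r gives the robot as it stands.
- The arm moves only by the tool arm_command, never from a script. Its arguments are lists of equal length, an entry for each row: "xyz": the shift along the world's x, y, z in m, a list of three; "rot": the turn, a rotation vector about the world's x, y, z in rad, a list of three. In form: {"xyz": [[tx, ty, tz], ...], "rot": [[ax, ay, az], ...]}. A call has 1 to 20 rows; each row is the pose to reach, as a shift and turn from the pose commanded when the call began; what a row does not reach only later rows make up. A row lasts 1/12 s, in which the tool goes at most 41.7 mm and 7.16 degrees, less where a joint would pass 70% of its speed; a pose out of reach is approached as far as the arm can. A call with a gripper value outside its range is refused whole. "grip" is the opening, from 0 (shut) to 1 (fully open), set as the call begins (left out, the last holds). The fingers move at their own pace and stop on an object; "squeeze" is the grip in N (left out, the last holds). Time passes only in rows, so rows that repeat a pose let the fingers close. It gives the time, the measured TCP pose, the force, the opening and the grip force at its end, in the units of the state.
- r.read_state(): the state, without advancing time (a new reading comes with each control period).
- r.camera(name): name is "scene" or "side" or "wrist"; returns the picture (384x512x3 uint8, red, green, blue); there is no depth.
- r.camera_model(name): a dict with "fx", "fy", "cx", "cy" (pixels), "k1" (the pictures are not rectified: a ray, as slopes to the right and down, at radius r is drawn at 1 + k1 r^2 times it, then the intrinsics apply), "T" (4x4, takes a point from camera to world coordinates). Camera axes: x right, y up, looking along -z (the intrinsics and any distortion apply to the point x, -y, -z); pixel columns grow to the right and rows downward; lengths in m; the calibration is good to about 2 mm. A picture is of the moment at which its call begins: read the wrist's pose just before it. camera_model takes no time and is no camera call; for the wrist camera it gives the pose at the moment of the call.
- r.close_job(): hands the job in; it is judged then, once.
Trained networks look in the newest picture that a camera, given by its name, has taken for a name from the list of things; names that differ only in an ending like _2 or _b are one class to them, and where a whole thing is asked for, a point or a joint stands for the part that bears it (a point fixed in the world has none). Each returns a list of dicts, best first, with "conf" (0 to 1); they miss things now and then, are a little off and sometimes report something else, mostly with a low value. They report only what shows in the picture. A call takes as long as a camera call.
- r.look_for(label, camera): "at" ([x, y, z] in m, in the coordinates of the camera as it stood for that picture, good to about 4 mm: the middle of the surface that is visible of it).
- r.spot_point(label, camera): "at" ([x, y, z] in m, in the coordinates of the camera as it stood for that picture, good to about 4 mm: a listed point, or the origin of a listed thing).
The state is a dict: "time": time; "joint_positions": joint angles; "joint_vel": joint speeds; "joint_torque": joint torques, N m; "ee_pos": TCP position; "eef_rot": TCP orientation; "ft_force": force on the tool from outside, world axes, zero at the start; "torque": the same for the moment, N m; "width": finger opening in m; "grip_force": force on a finger pad.
Only numpy, scipy, OpenCV 4.12 (cv2) and the standard library are available. Lean on these libraries where they do the work, as an engineer would, in place of code of your own. Each camera call takes 0.05 s, during which the arm holds its last target. There are 200 camera calls.

TASK

The e-bike battery charger on the bench has tripped. Slide the orange dust shutter fully open, take the red-handled reset pin out of the wooden tool block, reach its thin shaft down through the round hole that the shutter covered, and with it hold the recessed red reset button all the way down for at least three seconds, without ramming it. Finish while still gripping the pin and holding the button down, the shutter left open and all the other tools and things left where they are.

Things in the scene. Friction and masses are not known exactly. Their poses are not given: they have to be found in the camera images.
- charger: e-bike battery charger, a grey and black box fixed to the bench, 140 (its x) x 240 (its y) x 60 mm high. Origin: centre of its underside, z up. It may stand left or right of the middle, turned up to 0.6 rad. Two 5 mm high rails, 6 mm wide, run along its y on its top at x = -25 and +25 mm, from y = -90 to +60 mm. A flat top at 60 mm height otherwise.
- aperture (a point): centre of the round hole, 16 mm across, in the charger's flat top, 60 mm above the bench, at x = 0, y = -50 mm in the charger's frame. Straight vertical well; the red button fills its bottom, 26 mm below the top.
- button_top (a point): centre of the top face of the red reset button, 14 mm across, in the well under the aperture; 34 mm above the bench at rest, 28 mm when fully pressed.
- button (a joint): reset button travel, m: 0 at rest, 0.006 all the way down (a hard stop). Spring: starts to move at about 1.7 N, fully down at about 5 N, comes back up when let go.
- shutter_tab (a point): centre of the top face of the upright tab on the orange shutter. The tab is 14 mm (charger's x) x 30 mm (charger's y) and stands from 65 to 93 mm above the bench. The shutter plate under it is 42 x 70 mm, 4 mm thick (charger-frame heights 61 to 65 mm); closed, it covers the hole. The tab is at charger y = -18 mm when closed. It moves with the shutter.
- shutter (a joint): shutter travel, m, along the charger's +y: 0 closed, 0.045 fully open against a hard stop. Starts at 0 to 0.010, hole covered. Slides with about 1.5 N of friction and stays where it is left.
- tool_block: light wooden block fixed to the bench, 70 (its x) x 250 (its y) x 70 mm high, with four vertical 10 mm through holes in a row along its y at -90, -30, 30 and 90 mm. Origin: centre of its underside, z up. Stands on the other side from the charger, turned up to 0.6 rad. A tool stands in each hole, in any order.
- reset_pin: reset pin, 140 mm long, 60 g: round red handle 22 mm in diameter and 80 mm long with a white band near its lower end, and below it a steel shaft 7 mm in diameter and 60 mm long. Origin: the tip of the shaft, z along the pin up to the handle. At the start it stands upright in one of the block's holes, its handle resting on the block's top (handle from 70 to 150 mm above the bench).
- pin_grip (a point): point on the reset pin's axis inside the handle, 110 mm above the tip, a good height to grip it.
- screwdriver: screwdriver, blue handle, 28 mm at the widest, 85 mm long, standing in the tool block with its handle resting on the block's top; a bystander, leave it. Origin: tip of its shaft, 60 mm below the handle
- awl: awl, dark wooden bulb handle, 32 mm at the widest, 68 mm long, standing in the tool block with its handle resting on the block's top; a bystander, leave it. Origin: tip of its shaft, 60 mm below the handle
- nut_driver: nut driver, black handle, 24 mm in diameter, 70 mm long, standing in the tool block with its handle resting on the block's top; a bystander, leave it. Origin: tip of its shaft, 60 mm below the handle
- paint_tin: red paint tin, 72 mm across, 85 mm high, bystander. Origin: centre of underside.
- cog: dark steel sprocket lying flat, 75 mm across, 6 mm thick, bystander. Origin: centre of underside.
- wrench: steel wrench lying flat, bystander.
- hex_keys: set of hex keys in a red holder, lying, bystander. Origin: centre of the holder's underside.

How it is judged:
On the way, in this order (a step that is already met when the one before it is completed fails the run):
1. the dust shutter is slid fully open (value of joint shutter above 0.04 m), for 0.2 s.
2. the reset button is held all the way down with the gripped reset pin for three seconds (value of joint button above 0.0045 m and contact force between reset_pin and button above 2 N and contact force between the fingers and reset_pin above 3 N), for 2.5 s.
At the end, for the whole second after the job is handed in: Shutter open by 40 of 45 mm or more; the pin, gripped (over 3 N), has its tip in the well (within 6 mm of its axis, below 40 mm) and still holds the button down by 4.5 of 6 mm or more with over 2 N; other tools moved under 20 mm, other loose things under 30 mm (all of step 2 and value of joint shutter above 0.04 m and horizontal distance between reset_pin and aperture below 0.006 m and height (world z) of reset_pin below 0.04 m and distance of each of screwdriver, awl, nut_driver from where it was at the start of the episode below 0.02 m and distance of each of paint_tin, cog, wrench, hex_keys from where it was at the start of the episode below 0.03 m); the arm keeps its last pose, push and grip.
It fails at once if the button is rammed with more than 40 N (contact force between anything else and button above 40 N).
It fails at once if one of the other tools in the block is disturbed by more than 20 mm (distance of any of screwdriver, awl, nut_driver from where it was at the start of the episode above 0.02 m).
It fails at once if a bystander on the bench is moved by more than 30 mm (distance of any of paint_tin, cog, wrench, hex_keys from where it was at the start of the episode above 0.03 m).
It also fails if it takes over 62 s, if anything falls off the work surface, if the arm or the gripper's body presses on something with over 40 N, if the wrist force passes 120 N, or if a joint passes its speed limit or range.

## Working session

There is one attempt and no reset: what is moved stays moved. The work goes in short steps, Python scripts to look and compute and a tool call to move; the robot and the scene stay as the last step left them, time stands still between calls to the robot, and variables do not carry over. Pictures are saved under pics/ and viewed, at most 10 in all, crops included, and the job is handed in when it is done.

Besides the shell and the picture viewer there is one more tool, called after "Emit:" by a JSON object that holds its "fn" and its "kwargs". arm_command: Moves the arm, as the interface text tells. Its arguments: {"type":"object","properties":{"xyz":{"type":"array"},"rot":{"type":"array"},"grip":{"type":"number"},"squeeze":{"type":"number"}},"required":["xyz","rot"]}

```bash
mkdir -p pics; cat > h.py <<'E'
import numpy as np, cv2
from bench import r
from scipy.spatial.transform import Rotation as R
def w(cam,p,T=None):
    T=np.array(r.camera_model(cam)["T"]) if T is None else T
    return T[:3,:3]@np.array(p)+T[:3,3]
def proj(cam,P):
    m=r.camera_model(cam);T=np.array(m["T"]);q=T[:3,:3].T@(np.array(P)-T[:3,3])
    x,y=q[0]/-q[2],-q[1]/-q[2];f=1+m["k1"]*(x*x+y*y)
    return np.array([m["fx"]*x*f+m["cx"],m["fy"]*y*f+m["cy"]])
def ray(cam,u,v,z):
    m=r.camera_model(cam);T=np.array(m["T"])
    K=np.array([[m["fx"],0,m["cx"]],[0,m["fy"],m["cy"]],[0,0,1.]])
    a,b=(u-m["cx"])/m["fx"],(v-m["cy"])/m["fy"];x,y=a,b
    for _ in range(20):
        f=1+m["k1"]*(x*x+y*y);x,y=a/f,b/f
    d=T[:3,:3]@np.array([x,-y,-1.]);o=T[:3,3]
    return o+d*(z-o[2])/d[2]
def save(cam,name):
    im=r.camera(cam);cv2.imwrite("pics/"+name,cv2.cvtColor(im,cv2.COLOR_RGB2BGR));return im
E
python3 - <<'E'
from h import *
np.set_printoptions(precision=4,suppress=True)
a=save("scene","s0.png");b=save("side","d0.png")
cv2.imwrite("pics/both.png",cv2.resize(cv2.cvtColor(np.vstack([a,b]),cv2.COLOR_RGB2BGR),(800,1200)) [:, :]) if 0 else None
s=r.read_state();print(s["ee_pos"],s["eef_rot"],s["width"],s["ft_force"],s["time"])
for c in("scene","side"):
    print(c,np.array(r.camera_model(c)["T"])[:3])
    for l in("charger","aperture","shutter_tab","tool_block","reset_pin","pin_grip","screwdriver","awl","nut_driver"):
        print(l,[(round(d["conf"],2),w(c,d["at"])) for d in r.spot_point(l,c)[:2]])
E
```

```text
[ 0.1988 -0.5922  0.2219] [ 0.9869  0.1612 -0.0001 -0.0006] 0.08707513304827745 [ 0.4738 -1.1064 -0.5237] 0.1
scene [[-0.1372 -0.6734  0.7265  1.2238]
 [ 0.9905 -0.0899  0.1037  0.0795]
 [-0.0045  0.7338  0.6793  0.6538]]
charger [(0.87, array([ 0.5127, -0.2178, -0.0046]))]
aperture [(0.67, array([ 0.5159, -0.274 ,  0.0618]))]
shutter_tab [(0.81, array([ 0.5191, -0.2325,  0.0952]))]
tool_block [(0.79, array([ 0.4961,  0.2056, -0.0001])), (0.57, array([ 0.6592,  0.0041, -0.0022]))]
reset_pin []
pin_grip [(0.6, array([ 0.5146, -0.2721,  0.0601])), (0.46, array([0.4975, 0.2379, 0.1213]))]
screwdriver [(0.47, array([0.4927, 0.2391, 0.1222]))]
awl [(0.54, array([ 0.5212, -0.2314,  0.0971]))]
nut_driver []
side [[-0.7105  0.4563 -0.5357  0.0651]
 [-0.7037 -0.471   0.532   0.5257]
 [-0.0096  0.755   0.6557  0.751 ]]
charger [(0.65, array([ 0.5168, -0.227 ,  0.0931]))]
aperture [(0.92, array([ 0.5187, -0.2647,  0.0629])), (0.64, array([ 0.5161, -0.2277,  0.0936]))]
shutter_tab [(0.71, array([ 0.5155, -0.2264,  0.094 ]))]
tool_block [(0.95, array([0.4959, 0.2098, 0.0025]))]
reset_pin []
pin_grip [(0.85, array([0.5022, 0.2414, 0.115 ]))]
screwdriver []
awl []
nut_driver []
```

View pics/s0.png

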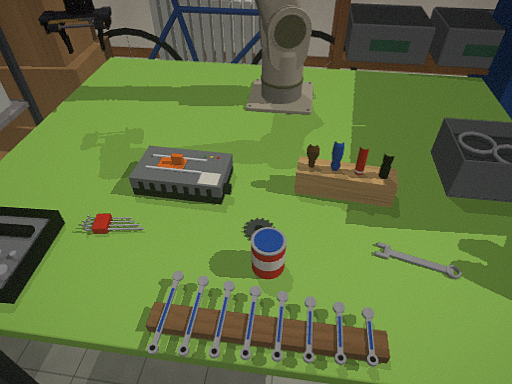

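View pics/d0.png

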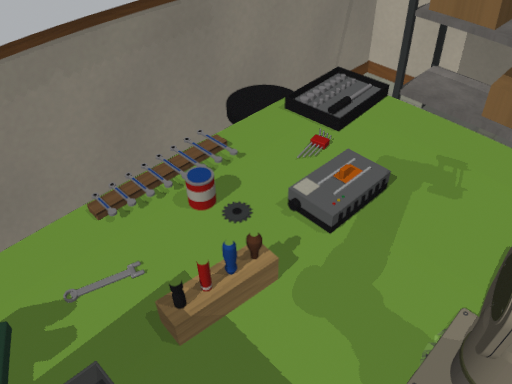

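The scene shows the charger (top about 150-230, 148-185, orange tab near 172,160). The tool block holds, left to right, awl, blue screwdriver, red pin (361,160) and black nut driver. The side view agrees, with the red pin at (204,273).

```bash
python3 - <<'E'
from h import *
np.set_printoptions(precision=4,suppress=True)
for u,v in((147,148),(233,152),(226,186),(132,181)): print(u,v,ray("scene",u,v,.06))
for u,v in((346,155),(388,181),(345,223),(291,184)): print('side',u,v,ray("side",u,v,.06))
print("block",[ray("side",u,v,.07) for u,v in((160,291),(277,250))])
print("pin top",ray("scene",362,150,.15),ray("side",204,261,.15))
m=r.camera_model("wrist");print(m)
E
```

```text
147 148 [ 0.4552 -0.3385  0.06  ]
233 152 [ 0.4421 -0.0959  0.06  ]
226 186 [ 0.5821 -0.0872  0.06  ]
132 181 [ 0.5949 -0.3257  0.06  ]
side 346 155 [ 0.5668 -0.3082  0.06  ]
side 388 181 [ 0.425  -0.2929  0.06  ]
side 345 223 [ 0.4154 -0.096   0.06  ]
side 291 184 [ 0.5927 -0.1136  0.06  ]
block [array([0.553, 0.309, 0.07 ]), array([0.4648, 0.0752, 0.07  ])]
pin top [0.5129 0.23   0.15  ] [0.4933 0.2386 0.15  ]
{'fx': 301.73889731207527, 'fy': 301.73889731207527, 'cx': 255.04504554082752, 'cy': 196.106811291083, 'k1': -0.015205229805459094, 'T': array([[ 0.3185,  0.9077,  0.2731,  0.273 ],
       [-0.9479,  0.3047,  0.0929, -0.5666],
       [ 0.0011, -0.2884,  0.9575,  0.3853],
       [ 0.    ,  0.    ,  0.    ,  1.    ]])}
```

Emit:
{"fn": "arm_command", "kwargs": {"xyz": [[0.318,0.363,0],[0.318,0.363,0],[0.318,0.363,0],[0.318,0.363,0],[0.318,0.363,0],[0.318,0.363,0],[0.318,0.363,0],[0.318,0.363,0],[0.318,0.363,0],[0.318,0.363,0],[0.318,0.363,0],[0.318,0.363,0],[0.318,0.363,0],[0.318,0.363,0],[0.318,0.363,0],[0.318,0.363,0],[0.318,0.363,0]], "rot": [[0,0,1.3],[0,0,1.3],[0,0,1.3],[0,0,1.3],[0,0,1.3],[0,0,1.3],[0,0,1.3],[0,0,1.3],[0,0,1.3],[0,0,1.3],[0,0,1.3],[0,0,1.3],[0,0,1.3],[0,0,1.3],[0,0,1.3],[0,0,1.3],[0,0,1.3]]}}

```text
time: 2.42
ee_pos: [0.5162, -0.2309, 0.2226]
eef_rot: [0.689, 0.725, -0.0, 0.0]
ft_force: [0.0, -1.2, 0.6]
width: 0.0869
grip_force: 0.0
```

```bash
python3 - <<'E'
from h import *
np.set_printoptions(precision=4,suppress=True)
s=r.read_state();print(s["time"],s["ee_pos"],R.from_quat(s["eef_rot"]).as_matrix())
save("wrist","w1.png")
for l in("charger","aperture","shutter_tab"):
    print(l,[(round(d["conf"],2),w("wrist",d["at"])) for d in r.spot_point(l,"wrist")[:2]])
E
```

```text
2.4167 [ 0.5162 -0.2309  0.2226] [[-0.0506  0.9987 -0.0001]
 [ 0.9987  0.0506 -0.0004]
 [-0.0004 -0.0001 -1.    ]]
charger [(0.8, array([ 0.5106, -0.2189,  0.0004]))]
aperture []
shutter_tab [(0.59, array([ 0.5151, -0.2223,  0.0949]))]
```

View pics/w1.png

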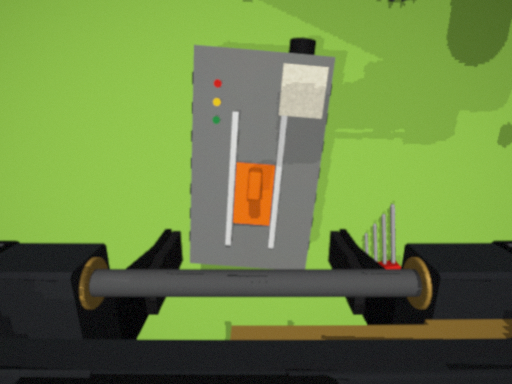

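The wrist view shows the charger nearly aligned with the gripper. The orange plate spans (233-275, 162-225), the tab top is near (255,185), and the rails run from (228,245) and (271,248) up to (235,111) and (284,115).

```bash
python3 - <<'E'
from h import *
np.set_printoptions(precision=4,suppress=True)
im=cv2.imread("pics/w1.png");hsv=cv2.cvtColor(im,cv2.COLOR_BGR2HSV)
# white rails
mk=((hsv[...,1]<25)&(hsv[...,2]>170)).astype(np.uint8);mk[:105]=0;mk[255:]=0
n,L,st,c=cv2.connectedComponentsWithStats(mk)
for i in range(1,n):
    if st[i,4]<200: continue
    v,u=np.where(L==i); 
    P=np.array([ray("wrist",a,b,.065)[:2] for a,b in zip(u,v)])
    vx,vy,x0,y0=cv2.fitLine(P.astype(np.float32),cv2.DIST_L2,0,.01,.01).ravel()
    if vy<0: vx,vy=-vx,-vy
    t=(P-[x0,y0])@[vx,vy]
    print(st[i],"yaw",np.arctan2(-vx,vy),"ends",[x0,y0]+np.array([[vx,vy]])*t.min(),[x0,y0]+np.array([[vx,vy]])*t.max())
mo=((hsv[...,0]<16)&(hsv[...,1]>180)&(hsv[...,2]>120)).astype(np.uint8);mo[:150]=0;mo[230:]=0
v,u=np.where(mo>0);P=np.array([ray("wrist",a,b,.065)[:2] for a,b in zip(u,v)])
print("plate",cv2.minAreaRect(P.astype(np.float32)*1000))
print("corners",[ray("wrist",a,b,.06)[:2] for a,b in((194,45),(335,57),(191,263),(305,269))])
cv2.imwrite("pics/w1c.png",cv2.resize(im[90:270,180:350],None,fx=3.3,fy=3.3,interpolation=cv2.INTER_CUBIC))
E
```

```text
[225 112  14 133 761] yaw -0.026552515 ends [[ 0.4875 -0.3071]] [[ 0.4914 -0.158 ]]
[268 115  21 133 690] yaw -0.027041273 ends [[ 0.5376 -0.3083]] [[ 0.5417 -0.1582]]Traceback (most recent call last):
  File "<stdin>", line 16, in <module>
  File "h.py", line 12, in ray
    m=r.camera_model(cam);T=np.array(m["T"])
ValueError: time passes only in moves, steps and waits
```

Emit:
{"fn": "arm_command", "kwargs": {"xyz": [[-0.0015,0.002,-0.03],[-0.0015,0.002,-0.065],[-0.0015,0.002,-0.1],[-0.0015,0.002,-0.125],[-0.0015,0.002,-0.14],[-0.0015,0.002,-0.147],[-0.0015,0.002,-0.147],[-0.0015,0.002,-0.147]], "rot": [[0,0,-0.077],[0,0,-0.077],[0,0,-0.077],[0,0,-0.077],[0,0,-0.077],[0,0,-0.077],[0,0,-0.077],[0,0,-0.077]]}}

```text
time: 3.28
ee_pos: [0.5158, -0.2277, 0.0764]
eef_rot: [0.716, 0.699, 0.0, 0.0]
ft_force: [0.2, -0.1, 0.8]
width: 0.0872
grip_force: 0.0
```

Emit:
{"fn": "arm_command", "kwargs": {"xyz": [[0,0,0],[0,0,0],[0,0,0],[0,0,0],[0,0,0],[0,0,0],[0,0,0],[0,0,0],[0,0,0],[0,0,0]], "rot": [[0,0,0],[0,0,0],[0,0,0],[0,0,0],[0,0,0],[0,0,0],[0,0,0],[0,0,0],[0,0,0],[0,0,0]], "grip": 0, "squeeze": 15}}

```text
time: 4.12
ee_pos: [0.5154, -0.2275, 0.0755]
eef_rot: [0.716, 0.699, 0.0, -0.0]
ft_force: [-0.7, -0.4, 0.2]
width: 0.0283
grip_force: 0.0
```

Emit:
{"fn": "arm_command", "kwargs": {"xyz": [[0,0,0],[0,0,0],[0,0,0],[0,0,0],[0,0,0],[0,0.003,0],[0.0002,0.008,0],[0.0004,0.014,0],[0.0005,0.02,0],[0.0007,0.026,0],[0.0009,0.031,0],[0.001,0.035,0],[0.001,0.035,0]], "rot": [[0,0,0],[0,0,0],[0,0,0],[0,0,0],[0,0,0],[0,0,0],[0,0,0],[0,0,0],[0,0,0],[0,0,0],[0,0,0],[0,0,0],[0,0,0]]}}

```text
time: 5.2
ee_pos: [0.5164, -0.191, 0.0755]
eef_rot: [0.715, 0.699, 0.0, -0.0]
ft_force: [-1.1, 1.8, 0.1]
width: 0.0135
grip_force: 15.0
```

Emit:
{"fn": "arm_command", "kwargs": {"xyz": [[0,0.002,0],[0,0.004,0],[0,0.006,0],[0,0.008,0],[0,0.01,0],[0,0.01,0]], "rot": [[0,0,0],[0,0,0],[0,0,0],[0,0,0],[0,0,0],[0,0,0]]}}

```text
time: 5.7
ee_pos: [0.5163, -0.1886, 0.0758]
eef_rot: [0.717, 0.697, -0.002, 0.003]
ft_force: [3.2, -19.0, -6.9]
width: 0.0138
grip_force: 15.0
```

Emit:
{"fn": "arm_command", "kwargs": {"xyz": [[0,-0.006,0],[0,-0.006,0],[0,-0.006,0],[0,-0.006,0],[0,-0.006,0],[0,-0.006,0],[0,-0.006,0.03],[0,-0.006,0.07],[0,-0.02,0.11],[0,-0.04,0.15],[0,-0.06,0.15],[0,-0.06,0.15],[0,-0.06,0.15],[0,-0.06,0.15]], "rot": [[0,0,0],[0,0,0],[0,0,0],[0,0,0],[0,0,0],[0,0,0],[0,0,0],[0,0,0],[0,0,0],[0,0,0],[0,0,0],[0,0,0],[0,0,0],[0,0,0]], "grip": 1}}

```text
time: 6.87
ee_pos: [0.5163, -0.2417, 0.2252]
eef_rot: [0.715, 0.699, 0.0, -0.0]
ft_force: [0.1, -0.3, -0.5]
width: 0.0863
grip_force: 0.0
```

```bash
python3 - <<'E'
from h import *
np.set_printoptions(precision=4,suppress=True)
s=r.read_state();print(s["time"],s["ee_pos"])
im=save("wrist","w2.png")
for l in("aperture","shutter_tab","button_top"):
    print(l,[(round(d["conf"],2),w("wrist",d["at"])) for d in r.spot_point(l,"wrist")[:2]])
p=proj("wrist",[.5137,-.2677,.06]);q=proj("wrist",[.5149,-.2228,.065]);print(p,q)
u,v=p.astype(int)
b=cv2.cvtColor(im,cv2.COLOR_RGB2BGR)[max(0,v-90):v+50,u-70:u+90].copy()
cv2.imwrite("pics/w2c.png",cv2.resize(b,None,fx=4,fy=4,interpolation=cv2.INTER_CUBIC));print(u-70,max(0,v-90))
E
```

```text
6.8667 [ 0.5163 -0.2417  0.2252]
aperture [(0.55, array([ 0.5161, -0.27  ,  0.0587]))]
shutter_tab [(0.6, array([ 0.5197, -0.1882,  0.0945]))]
button_top [(0.62, array([ 0.5208, -0.1887,  0.0952])), (0.52, array([ 0.5133, -0.271 ,  0.0382]))]
[254.1149 202.0814] [254.256  164.0604]
184 112
```

View pics/w2c.png

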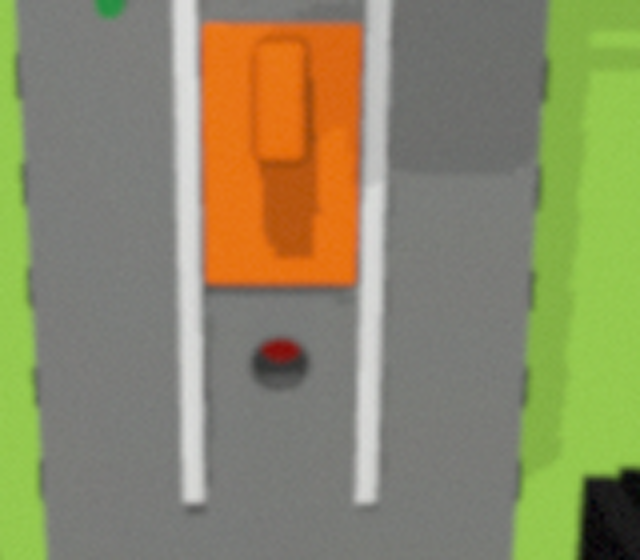

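The crop shows the shutter fully up, and the hole open with the red button visible, centred near full-image pixel (254,203). That is within about 1 mm of prediction.

Emit:
{"fn": "arm_command", "kwargs": {"xyz": [[0,0.04,0.03],[-0.011,0.479,0.06],[-0.011,0.479,0.06],[-0.011,0.479,0.06],[-0.011,0.479,0.06],[-0.011,0.479,0.06],[-0.011,0.479,0.06],[-0.011,0.479,0.06],[-0.011,0.479,0.06],[-0.011,0.479,0.06],[-0.011,0.479,0.06],[-0.011,0.479,0.06],[-0.011,0.479,0.06],[-0.011,0.479,0.06],[-0.011,0.479,0.06],[-0.011,0.479,0.06],[-0.011,0.479,0.06]], "rot": [[0,0,0],[0,0,-0.334],[0,0,-0.334],[0,0,-0.334],[0,0,-0.334],[0,0,-0.334],[0,0,-0.334],[0,0,-0.334],[0,0,-0.334],[0,0,-0.334],[0,0,-0.334],[0,0,-0.334],[0,0,-0.334],[0,0,-0.334],[0,0,-0.334],[0,0,-0.334],[0,0,-0.334]]}}

```text
time: 8.48
ee_pos: [0.5058, 0.235, 0.2854]
eef_rot: [0.822, 0.569, -0.0, 0.0]
ft_force: [-0.8, -0.0, -0.0]
width: 0.0872
grip_force: 0.0
```

```bash
python3 - <<'E'
from h import *
np.set_printoptions(precision=4,suppress=True)
s=r.read_state();print(s["time"],s["ee_pos"],s["eef_rot"])
im=save("wrist","w3.png")
for l in("tool_block","reset_pin","pin_grip","screwdriver","nut_driver","awl"):
    print(l,[(round(d["conf"],2),w("wrist",d["at"])) for d in r.spot_point(l,"wrist")[:2]])
E
```

```text
8.4833 [0.5058 0.235  0.2854] [ 0.8223  0.569  -0.0002  0.0003]
tool_block [(0.57, array([ 0.4967,  0.2044, -0.0013]))]
reset_pin [(0.74, array([0.4963, 0.2398, 0.0155]))]
pin_grip [(0.75, array([0.4947, 0.24  , 0.1188]))]
screwdriver [(0.86, array([0.4887, 0.1837, 0.0129]))]
nut_driver [(0.48, array([0.5041, 0.3045, 0.0081]))]
awl [(0.47, array([ 0.7561,  0.0402, -0.0003]))]
```

View pics/w3.png

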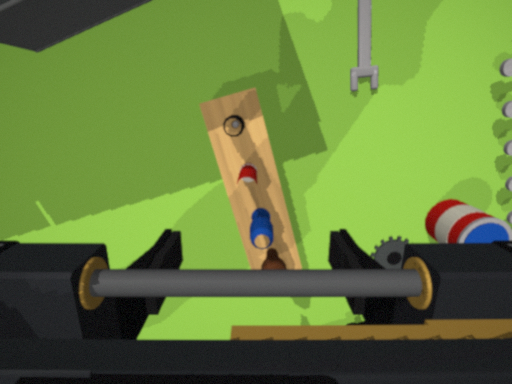

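The wrist view shows the block leaning, with black at (234,126), red with its white band at (248,174) and blue at (262,230). The block yaw is smaller than I assumed.

```bash
python3 - <<'E'
from h import *
np.set_printoptions(precision=4,suppress=True)
g=lambda u,v,z:ray("wrist",u,v,z)[:2]
for a,b in(((201,105),(249,268)),((255,89),(301,268))):
    A,B=g(*a,.07),g(*b,.07);d=A-B;print(A,B,np.linalg.norm(A-B),"yaw",np.arctan2(-d[0],d[1]))
print("width",g(201,105,.07),g(255,89,.07))
im=cv2.imread("pics/w3.png");hsv=cv2.cvtColor(im,cv2.COLOR_BGR2HSV)
mr=((hsv[...,0]<8)|(hsv[...,0]>172))&(hsv[...,1]>150)
sub=np.zeros_like(mr);sub[140:205,225:275]=mr[140:205,225:275]
v,u=np.where(sub);print("red px",u.mean(),v.mean(),u.min(),u.max(),v.min(),v.max())
for y in(-.1,):pass
for P in([.496,.240],[.500,.240],[.504,.238],[.508,.236]):
    print(P,"top",proj("wrist",P+[.15]),"base",proj("wrist",P+[.07]))
cv2.imwrite("pics/w3c.png",cv2.resize(im[80:280,180:330],None,fx=3,fy=3,interpolation=cv2.INTER_CUBIC))
E
```

```text
[0.4717 0.3339] [0.4473 0.1075] 0.22770339095673475 yaw -0.10757784543989848
[0.5389 0.3282] [0.5161 0.0817] 0.24756141471096796 yaw -0.09216219510139428
width [0.4717 0.3339] [0.5389 0.3282]
red px 247.8372093023256 172.1860465116279 239 256 166 180
[0.496, 0.24] top [246.0699 185.9871] base [247.7515 169.8525]
[0.5, 0.24] top [249.7262 184.6587] base [250.6817 168.772 ]
[0.504, 0.238] top [254.0808 185.1036] base [254.1692 169.1341]
[0.508, 0.236] top [258.4314 185.5481] base [257.6542 169.4961]
```

View pics/w3c.png

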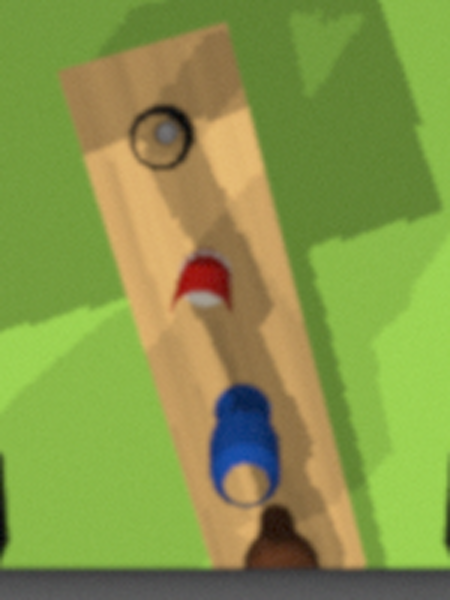

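```bash
python3 - <<'E'
from h import *
np.set_printoptions(precision=4,suppress=True)
print(ray("wrist",247.7,178.5,.15),ray("wrist",249,168,.075),ray("wrist",262,241,.155),ray("wrist",234,125.5,.14))
from scipy.optimize import least_squares
for z in(.15,): print(proj("wrist",[.4955,.2365,z]),proj("wrist",[.4955,.2365,.07]))
s=r.read_state();print(s["ee_pos"])
E
```

```text
[0.5004 0.2468 0.15  ] [0.4988 0.2426 0.075 ] [0.4908 0.1787 0.155 ] [0.5059 0.3001 0.14  ]
[246.8377 189.2409] [248.3626 172.5022]
[0.5055 0.2363 0.2856]
```

Emit:
{"fn": "arm_command", "kwargs": {"xyz": [[-0.007,0.004,-0.03],[-0.007,0.004,-0.06],[-0.007,0.004,-0.08],[-0.007,0.004,-0.095],[-0.007,0.004,-0.095],[-0.007,0.004,-0.095]], "rot": [[0,0,0.1],[0,0,0.2],[0,0,0.25],[0,0,0.25],[0,0,0.25],[0,0,0.25]]}}

```text
time: 9.33
ee_pos: [0.4982, 0.2403, 0.1905]
eef_rot: [0.744, 0.668, -0.0, -0.0]
ft_force: [0.7, 1.0, -0.2]
width: 0.087
grip_force: 0.0
```

```bash
python3 - <<'E'
from h import *
np.set_printoptions(precision=4,suppress=True)
s=r.read_state();print(s["time"],s["ee_pos"],s["eef_rot"])
im=save("wrist","w4.png")
for l in("reset_pin","pin_grip","screwdriver","nut_driver"):
    print(l,[(round(d["conf"],2),w("wrist",d["at"])) for d in r.spot_point(l,"wrist")[:2]])
for y in(.237,.241,.245): print(y,proj("wrist",[.498,y,.15]),proj("wrist",[.498,y,.07]))
E
```

```text
9.3333 [0.4982 0.2403 0.1905] [ 0.7444  0.6677 -0.0004 -0.0003]
reset_pin [(0.81, array([0.4944, 0.2365, 0.0152])), (0.68, array([ 0.7031,  0.3634, -0.0014]))]
pin_grip [(0.89, array([0.4928, 0.2402, 0.1234])), (0.2, array([0.5048, 0.304 , 0.0073]))]
screwdriver []
nut_driver [(0.56, array([0.5046, 0.305 , 0.0042]))]
0.237 [255.8407 224.9868] [255.3899 193.998 ]
0.241 [255.2516 219.8928] [254.9517 190.1023]
0.245 [254.6563 214.7444] [254.5101 186.1763]
```

View pics/w4.png

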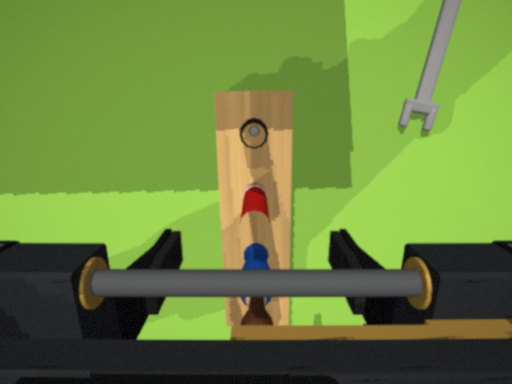

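The pin lies at column 255, centred between the fingers. Its base is near row 187, which puts y at about 0.242.

Emit:
{"fn": "arm_command", "kwargs": {"xyz": [[0,0.001,-0.025],[0,0.001,-0.05],[0,0.001,-0.07],[0,0.001,-0.082],[0,0.001,-0.087],[0,0.001,-0.087],[0,0.001,-0.087]], "rot": [[0,0,0],[0,0,0],[0,0,0],[0,0,0],[0,0,0],[0,0,0],[0,0,0]]}}

```text
time: 10.17
ee_pos: [0.4989, 0.2419, 0.1046]
eef_rot: [0.744, 0.668, 0.001, 0.0]
ft_force: [-0.7, 0.1, 1.1]
width: 0.087
grip_force: 0.0
```

Emit:
{"fn": "arm_command", "kwargs": {"xyz": [[0,0,0],[0,0,0],[0,0,0],[0,0,0],[0,0,0],[0,0,0],[0,0,0],[0,0,0],[0,0,0],[0,0,0],[0,0,0],[0,0,0],[0,0,0],[0,0,0]], "rot": [[0,0,0],[0,0,0],[0,0,0],[0,0,0],[0,0,0],[0,0,0],[0,0,0],[0,0,0],[0,0,0],[0,0,0],[0,0,0],[0,0,0],[0,0,0],[0,0,0]], "grip": 0, "squeeze": 30}}

```text
time: 11.33
ee_pos: [0.4983, 0.2414, 0.1035]
eef_rot: [0.744, 0.668, -0.0, 0.0]
ft_force: [0.4, 0.1, -1.3]
width: 0.0214
grip_force: 30.0
```

Emit:
{"fn": "arm_command", "kwargs": {"xyz": [[0,0,0.01],[0,0,0.025],[0,0,0.045],[0,0,0.065],[0,0,0.09],[0,0,0.12],[0,0,0.15],[0,0,0.17],[0,0,0.17],[0,0,0.17]], "rot": [[0,0,0],[0,0,0],[0,0,0],[0,0,0],[0,0,0],[0,0,0],[0,0,0],[0,0,0],[0,0,0],[0,0,0]]}}

```text
time: 12.17
ee_pos: [0.4987, 0.2419, 0.275]
eef_rot: [0.744, 0.668, 0.001, 0.0]
ft_force: [0.1, -0.4, -1.1]
width: 0.0214
grip_force: 30.0
```

```bash
python3 - <<'E'
from h import *
np.set_printoptions(precision=4,suppress=True)
s=r.read_state();print(s["time"],s["ee_pos"],s["width"],s["grip_force"])
e=np.array(s["ee_pos"])
a=save("scene","s5.png");b=save("side","d5.png")
for c in("scene","side"):
  for l in("reset_pin","pin_grip"):
    print(c,l,[(round(d["conf"],2),w(c,d["at"])-e) for d in r.spot_point(l,c)[:2]])
out=[]
for c,i in(("scene",a),("side",b)):
    t=proj(c,e-[0,0,.0935]);h=proj(c,e-[0,0,.0335]);print(c,"tip",t,"handle base",h)
    u,v=t.astype(int);k=i[max(0,v-60):v+20,u-40:u+40];print("origin",u-40,max(0,v-60));out.append(cv2.resize(k,(400,400),interpolation=cv2.INTER_CUBIC))
cv2.imwrite("pics/p5.png",cv2.cvtColor(np.hstack(out),cv2.COLOR_RGB2BGR))
E
```

```text
12.1667 [0.4987 0.2419 0.275 ] 0.02135398128280563 29.99624148476869
scene reset_pin [(0.57, array([ 0.0002, -0.0048, -0.0957])), (0.52, array([-0.0003, -0.0355, -0.2723]))]
scene pin_grip [(0.59, array([-0.0021, -0.0036,  0.0148]))]
side reset_pin [(0.8, array([-0.0042, -0.0023, -0.0966]))]
side pin_grip [(0.8, array([ 0.0029, -0.0016,  0.0106]))]
scene tip [369.3998 135.7738] handle base [375.0578 113.0065]
origin 329 75
side tip [198.8546 248.6694] handle base [195.1796 224.3964]
origin 158 188
```

View pics/p5.png

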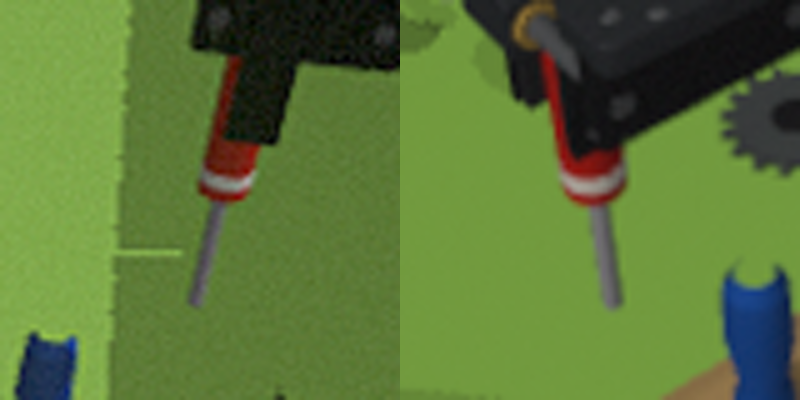

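Both views show the pin vertical in the grip, with the tip at scene (368,135.6) and side (200.4,249). That is about 3.5 mm toward -y from the TCP.

Emit:
{"fn": "arm_command", "kwargs": {"xyz": [[0,-0.02,0],[0.003,-0.06,0],[0.005,-0.1,0],[0.006,-0.14,0],[0.007,-0.18,0],[0.008,-0.22,0],[0.01,-0.26,0],[0.011,-0.3,0],[0.012,-0.34,0],[0.013,-0.38,-0.02],[0.014,-0.42,-0.04],[0.015,-0.455,-0.06],[0.016,-0.485,-0.08],[0.0165,-0.5,-0.09],[0.0165,-0.506,-0.09],[0.0165,-0.506,-0.09],[0.0165,-0.506,-0.09],[0.0165,-0.506,-0.09]], "rot": [[0,0,0],[0,0,0],[0,0,0],[0,0,0],[0,0,0],[0,0,0],[0,0,0],[0,0,0],[0,0,0],[0,0,0],[0,0,0],[0,0,0],[0,0,0],[0,0,0],[0,0,0],[0,0,0],[0,0,0],[0,0,0]]}}

```text
time: 13.97
ee_pos: [0.5161, -0.2625, 0.185]
eef_rot: [0.743, 0.669, 0.001, 0.001]
ft_force: [0.0, -0.3, -1.4]
width: 0.0214
grip_force: 30.0
```

```bash
python3 - <<'E'
from h import *
np.set_printoptions(precision=4,suppress=True)
s=r.read_state();e=np.array(s["ee_pos"]);print(s["time"],e,s["grip_force"])
ims={c:save(c,c+"6.png") for c in("scene","side","wrist")}
T=e+[-.0004,-.0035,-.0935]
for c in ims:
  for l in("reset_pin","aperture"):
    print(c,l,[(round(d["conf"],2),w(c,d["at"])) for d in r.spot_point(l,c)[:2]])
  print(c,"tip",proj(c,T),"hole",proj(c,[.514,-.2685,.06]))
out=[]
for c in ims:
    u,v=proj(c,T).astype(int);print(c,"origin",u-20,v-20)
    out.append(cv2.resize(ims[c][v-20:v+20,u-20:u+20],(266,266),interpolation=cv2.INTER_CUBIC))
cv2.imwrite("pics/p6.png",cv2.cvtColor(np.hstack(out),cv2.COLOR_RGB2BGR))
E
```

```text
13.9667 [ 0.5161 -0.2625  0.185 ] 29.996361890807748
scene reset_pin [(0.66, array([ 0.5174, -0.2657,  0.0927]))]
scene aperture [(0.6, array([ 0.5137, -0.2763,  0.0592]))]
scene tip [162.8272 153.9419] hole [164.2478 162.9962]
side reset_pin [(0.78, array([ 0.5179, -0.2658,  0.0893]))]
side aperture [(0.55, array([ 0.5178, -0.2644,  0.0639]))]
side tip [354.0579 160.3235] hole [353.5597 169.9751]
wrist reset_pin []
wrist aperture [(0.7, array([ 0.513 , -0.2714,  0.0557]))]
wrist tip [257.2572 200.7026] hole [255.5747 193.6077]
scene origin 142 133
side origin 334 140
wrist origin 237 180
```

View pics/p6.png

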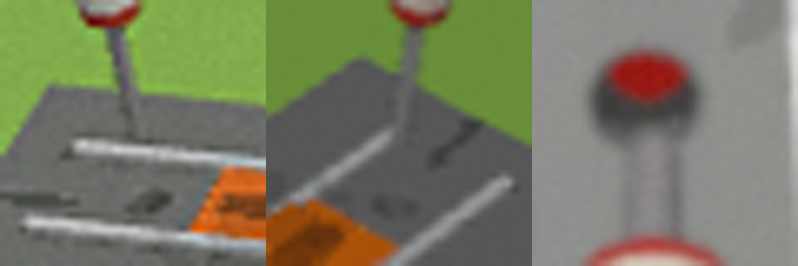

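Tip and hole lie where predicted, within about 1 px, in the scene and side views. The wrist view shows the hole at (254,194.6). I'm lowering partway and settling.

Emit:
{"fn": "arm_command", "kwargs": {"xyz": [[-0.001,-0.002,-0.01],[-0.001,-0.002,-0.02],[-0.001,-0.002,-0.02],[-0.001,-0.002,-0.02],[-0.001,-0.002,-0.02]], "rot": [[0,0,0],[0,0,0],[0,0,0],[0,0,0],[0,0,0]]}}

```text
time: 14.83
ee_pos: [0.5138, -0.2665, 0.1634]
eef_rot: [0.744, 0.668, 0.0, -0.0]
ft_force: [-0.6, 0.2, -1.4]
width: 0.021
grip_force: 30.0
```

Emit:
{"fn": "arm_command", "kwargs": {"xyz": [[0,0.001,-0.004],[0,0.001,-0.008],[0,0.001,-0.012],[0,0.001,-0.016],[0,0.001,-0.02],[0,0.001,-0.024],[0,0.001,-0.028],[0,0.001,-0.031],[0,0.001,-0.031]], "rot": [[0,0,0],[0,0,0],[0,0,0],[0,0,0],[0,0,0],[0,0,0],[0,0,0],[0,0,0],[0,0,0]]}}

```text
time: 15.58
ee_pos: [0.5135, -0.2654, 0.1318]
eef_rot: [0.744, 0.668, -0.0, -0.0]
ft_force: [0.2, -0.0, -1.2]
width: 0.0211
grip_force: 30.0
```

Emit:
{"fn": "arm_command", "kwargs": {"xyz": [[0,0,-0.001],[0,0,-0.002],[0,0,-0.003],[0,0,-0.004],[0,0,-0.005],[0,0,-0.006],[0,0,-0.007],[0,0,-0.008],[0,0,-0.008]], "rot": [[0,0,0],[0,0,0],[0,0,0],[0,0,0],[0,0,0],[0,0,0],[0,0,0],[0,0,0],[0,0,0]]}}

```text
time: 16.33
ee_pos: [0.514, -0.2656, 0.1246]
eef_rot: [0.744, 0.668, 0.0, 0.0]
ft_force: [-0.2, -0.4, 2.2]
width: 0.0212
grip_force: 30.0
```

Emit:
{"fn": "arm_command", "kwargs": {"xyz": [[0,0,-0.001],[0,0,-0.002],[0,0,-0.003],[0,0,-0.004],[0,0,-0.005],[0,0,-0.005],[0,0,-0.005]], "rot": [[0,0,0],[0,0,0],[0,0,0],[0,0,0],[0,0,0],[0,0,0],[0,0,0]]}}

```text
time: 16.92
ee_pos: [0.5144, -0.2658, 0.121]
eef_rot: [0.744, 0.668, 0.0, 0.001]
ft_force: [-4.4, 2.0, 15.3]
width: 0.0213
grip_force: 30.0
```

Emit:
{"fn": "arm_command", "kwargs": {"xyz": [[0,0,0.001],[0,0,0.001],[0,0,0.001],[0,0,0.001],[0,0,0.001],[0,0,0.001],[0,0,0.001],[0,0,0.001],[0,0,0.001],[0,0,0.001],[0,0,0.001],[0,0,0.001],[0,0,0.001],[0,0,0.001],[0,0,0.001],[0,0,0.001],[0,0,0.001],[0,0,0.001],[0,0,0.001],[0,0,0.001]], "rot": [[0,0,0],[0,0,0],[0,0,0],[0,0,0],[0,0,0],[0,0,0],[0,0,0],[0,0,0],[0,0,0],[0,0,0],[0,0,0],[0,0,0],[0,0,0],[0,0,0],[0,0,0],[0,0,0],[0,0,0],[0,0,0],[0,0,0],[0,0,0]]}}

```text
time: 18.58
ee_pos: [0.5141, -0.2657, 0.1212]
eef_rot: [0.744, 0.668, 0.0, 0.0]
ft_force: [-1.2, 1.0, 7.6]
width: 0.0214
grip_force: 30.0
```

Emit:
{"fn": "arm_command", "kwargs": {"xyz": [[0,0,0],[0,0,0],[0,0,0],[0,0,0],[0,0,0],[0,0,0],[0,0,0],[0,0,0],[0,0,0],[0,0,0],[0,0,0],[0,0,0],[0,0,0],[0,0,0],[0,0,0],[0,0,0],[0,0,0],[0,0,0],[0,0,0],[0,0,0]], "rot": [[0,0,0],[0,0,0],[0,0,0],[0,0,0],[0,0,0],[0,0,0],[0,0,0],[0,0,0],[0,0,0],[0,0,0],[0,0,0],[0,0,0],[0,0,0],[0,0,0],[0,0,0],[0,0,0],[0,0,0],[0,0,0],[0,0,0],[0,0,0]]}}

```text
time: 20.25
ee_pos: [0.5141, -0.2657, 0.1212]
eef_rot: [0.744, 0.668, 0.0, 0.0]
ft_force: [-1.9, 0.6, 7.6]
width: 0.0218
grip_force: 30.0
```

Emit:
{"fn": "arm_command", "kwargs": {"xyz": [[0,0,0],[0,0,0],[0,0,0],[0,0,0],[0,0,0],[0,0,0]], "rot": [[0,0,0],[0,0,0],[0,0,0],[0,0,0],[0,0,0],[0,0,0]]}}

```text
time: 20.75
ee_pos: [0.5141, -0.2657, 0.1212]
eef_rot: [0.744, 0.668, 0.0, 0.0]
ft_force: [-1.5, 1.4, 8.3]
width: 0.0214
grip_force: 30.0
```

```bash
python3 - <<'E'
from h import *
np.set_printoptions(precision=4,suppress=True)
s=r.read_state();e=np.array(s["ee_pos"]);print(s["time"],e,s["ft_force"],s["grip_force"])
ims={c:save(c,c+"7.png") for c in("scene","side")}
for c in ims:
  for l in("pin_grip","shutter_tab"):
    print(c,l,[(round(d["conf"],2),w(c,d["at"])) for d in r.spot_point(l,c)[:1]])
out=[]
for c in ims:
    u,v=proj(c,[.514,-.25,.08]).astype(int)
    out.append(cv2.resize(ims[c][v-30:v+30,u-30:u+30],(400,400),interpolation=cv2.INTER_CUBIC))
cv2.imwrite("pics/p7.png",cv2.cvtColor(np.hstack(out),cv2.COLOR_RGB2BGR))
E
```

```text
20.75 [ 0.5141 -0.2657  0.1212] [-1.4867  1.358   8.2707] 29.998111724853516
scene pin_grip [(0.7, array([ 0.5131, -0.2719,  0.1378]))]
scene shutter_tab [(0.78, array([ 0.5204, -0.1966,  0.093 ]))]
side pin_grip [(0.72, array([ 0.5181, -0.2669,  0.1369]))]
side shutter_tab [(0.64, array([ 0.5188, -0.1909,  0.0951]))]
```

View pics/p7.png

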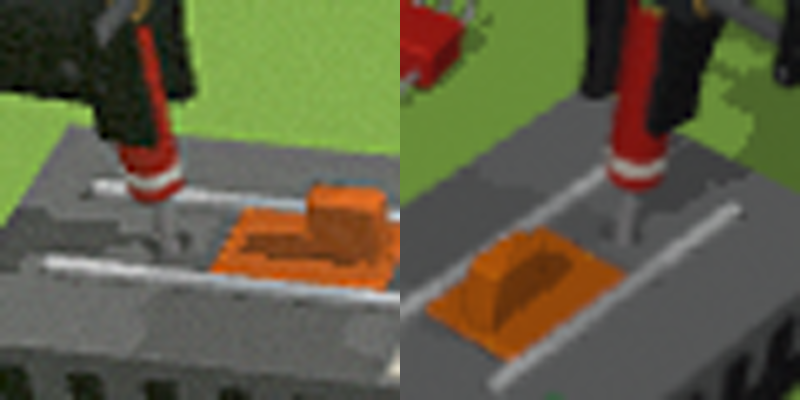

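The shaft is in the hole, the shutter is open, and the button has been held against its stop at about 9 N for over 3.5 s. I'm handing it in.

```bash
python3 -c "
from bench import r
print(r.close_job())"
```

```text
the job is handed in; nothing more can be done
None
```

I handed the job in with the shutter fully open and the gripped reset pin holding the button on its stop at about 9 N, for about 3.8 s by then. I never touched the other tools or things; the hand-in gave no verdict.

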